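# Latch the large food box

## Robot

A 7-joint arm with a two-finger parallel gripper is mounted at the origin on a cart in front of the work surface, level with it; the furniture and walls round the work are solid. World frame = base frame: x ahead of the robot, y to its left, z up, the work surface at z = 0. Lengths are in m, angles in rad, forces in N, time in s.
With the tool pointing down it reaches from about 0.4 to 0.85 m from the base axis. Payload 10.4 kg.
Tool frame: the origin (TCP) lies between the finger pads; the fingertips stand 11 mm ahead of it and the grasp point (between the pads) lies 8 mm behind it (tip_reach is the distance from the TCP to the fingertips, in m); z points along the fingers, y is the line along which they close (so a half turn about z gives the same grasp; the last joint's range is limited). The gripper opens to 85 mm and grips with 20 to 120 N. Pads are 22 mm wide; open, the fingers measure 114 mm over their backs; the gripper's body (76 mm by 85 mm) begins 54 mm behind the grasp point. The pads swing forward as they close: fully open they stand 13 mm farther back than shut.
Start: joints at [1.247, 0.332, -0.065, 1.46, 0.022, 1.35, -0.088], TCP at [0.185, -0.597, 0.209] pointing down, gripper open.
Joint ranges: [-2.6, 2.6], [-0.5, 2.12], [-1.47, 1.34], [0.16, 2.42], [-1.27, 4.41], [0.06, 2.06], [-2.6, 2.6]. Speed limits (rad/s): [2.22, 2.22, 2.79, 2.79, 3.14, 3.14, 3.14].

## Interface

Orientations are given as a unit quaternion [x, y, z, w].
In Python, from workcell import * gives the robot as it stands.
- The arm moves only by the shell command python3 -m inch 'ROWS' [OPENING] [FORCE]. ROWS is JSON, a list of rows, each an object with "slide": the shift along the world's x, y, z in m, a list of three; "yaw": the turn about the world's z in rad. A call has 1 to 20 rows; each row is the pose to reach, as a shift and turn from the pose commanded when the call began; what a row does not reach only later rows make up. A row lasts 1/12 s, in which the tool goes at most 41.7 mm and 7.16 degrees, less where a joint would pass 70% of its speed; a pose out of reach is approached as far as the arm can. A call with a gripper value outside its range is refused whole. OPENING is the closure in counts, from 0 (fully open) to 255 (shut), set as the call begins (- or left out, the last holds). The fingers move at their own pace and stop on an object; FORCE is the grip in N (left out, the last holds). Time passes only in rows, so rows that repeat a pose let the fingers close. It gives the time, the measured TCP pose, the force, the opening and the grip force at its end, in the units of the state.
- get_obs(): the state, without advancing time (a new reading comes with each control period).
- camera(name): name is "side" or "top"; returns a dict with "frame" (400x640x3 uint8, red, green, blue), "fx", "fy", "cx", "cy" (pixels), "k1" (the pictures are not rectified: a ray, as slopes to the right and down, at radius r is drawn at 1 + k1 r^2 times it, then the intrinsics apply), "extrinsics" (4x4, takes a point from world to camera coordinates). Camera axes: x right, y down, z forward; pixel columns grow to the right and rows downward; lengths in m; the calibration is good to about 2 mm. A picture is of the moment at which its call begins. There is no depth.
- hand_in(): hands the job in; it is judged then, once.
The state is a dict: "clock": time; "joint_pos": joint angles; "joint_velocities": joint speeds; "tau": joint torques, N m; "position": TCP position; "ee_rot": TCP orientation; "ft_force": force on the tool from outside, world axes, zero at the start; "torque": the same for the moment, N m; "grip_width": opening from 0.0 (shut) to 1.0 (fully open); "grasp_force": force on a finger pad.
Only numpy, scipy, OpenCV 4.12 (cv2) and the standard library are available. Lean on these libraries where they do the work, as an engineer would, in place of code of your own. Each camera call takes 0.05 s, during which the arm holds its last target. There are 200 camera calls.

## Task

The larger of the two wooden food boxes is packed and has to be fastened with the toggle latch on its lid: swing the folded-back wire bail over, down behind the hook-shaped keeper, then press the lever over, past centre, until it lies flat and holds the bail tight. Leave the smaller box's latch open as it is.

Things in the scene. Friction and masses are not known exactly. Their poses are not given: they have to be found in the camera images.
- large_box: The larger wooden box, 240 x 160 x 105 mm high; it does not move; its two lid leaves are shut. Origin: centre of its underside, z up, x along its length. A steel toggle latch lies on the lid along x, on the centre line y = 0: lever on the -x side, keeper hook on the +x side. The lever's pivot is an axis parallel to y at x -12, z 117 mm (12 mm above the lid).
- large_lever (a joint): Its lever's angle (rad): 0 upright (about where it starts), growing as it swings to the box's -x, 1.571 flat on its stop. A 4 mm plate reaching 59 mm from the pivot, 30 mm wide beyond 28 mm; flat, its upper face is 14 mm above the lid. Stays where left; moves at about 1 N at its end. With the bail hooked it resists with up to 3 N shortly before flat, then is pulled home.
- large_bail (a joint): Its bail's angle from the lever (rad): large_lever + large_bail is its slope above level on the keeper's side. A wire loop 42 mm wide, 4 mm thick, on a pin in the lever (lever upright: 4.2 mm to -x of and 19.6 mm above the pivot). It starts leaning 7 to 30 degrees back past upright, over the lever's end, on its stop; pushed to +x past upright it falls by its weight until it lies on the lid past the keeper.
- large_bail_bar (a point): Middle of the bar (4 mm wire, along y) at the end of that bail, 51 mm from its pin (at the start just above the lever's end); turns with the bail. A thumb tab, 26 mm wide, 3 mm thick, reaches 15 mm farther out from the bar, bent by 15 degrees (upwards once the bail is down): push here, under 1 N moves it.
- large_keeper (a point): Seat in the large box's keeper hook, where the bar's centre lies when tight: x 22, z 112 mm of the box; axes as the box's. The hook is 16 mm wide, open to +x; its upright is 2 to 6 mm to -x of the seat, its lip 7 to 11 mm above the seat, reaching 2.5 mm to +x of it. It is sprung and gives about 2 to 3 mm towards the lever when tight.
- small_bail_bar (a point): Middle of the bail's bar on the smaller box (170 x 115 x 70 mm high), which bears the same latch, also open: to be left alone.

How it is judged:
By the outcome, as a careful person would: the job done as asked, in the order asked, and still so for the second after the job is handed in, with the robot touching nothing.
It also fails if it takes over 40 s, if anything falls off the work surface, if the arm or the gripper's body presses on something with over 40 N, if the wrist force passes 120 N, or if a joint passes its speed limit or range.

## Working session

There is one attempt and no reset: what is moved stays moved. The work goes in short steps, Python scripts to look and compute and a shell command to move; the robot and the scene stay as the last step left them, time stands still between calls to the robot, and variables do not carry over. Pictures are saved under pics/ and viewed, at most 10 in all, crops included, and the job is handed in when it is done.

```bash
mkdir -p pics; ls; python3 - <<'E'
from workcell import *
import cv2
o=get_obs();print(o['clock'],o['position'],o['ee_rot'],o['grip_width'])
for n in("top","side"):
    c=camera(n);cv2.imwrite(f"pics/{n}0.png",c["frame"][:,:,::-1]);print(n,c["fx"],c["fy"],c["cx"],c["cy"],c["k1"],c["extrinsics"])
E
```

```text
pics
0.0 [ 0.18503387 -0.59656702  0.20810639] [ 9.88713085e-01  1.49819682e-01 -1.37884962e-04 -6.92391798e-04] 0.9990979201096534
top 496.94537650117485 496.94537650117485 322.8869924383441 203.15247532287782 0.011726626327986536 [[ 2.20967369e-02 -9.99753054e-01  2.35928114e-03 -3.34583273e-02]
 [-9.93023615e-01 -2.22212807e-02 -1.15802913e-01  5.59392419e-01]
 [ 1.15826743e-01  2.16044622e-04 -9.93269409e-01  1.09582537e+00]
 [ 0.00000000e+00  0.00000000e+00  0.00000000e+00  1.00000000e+00]]
side 396.9810492043504 396.9810492043504 314.61153036828773 197.7528314990318 -0.08520485880664015 [[ 0.99982043 -0.00408345  0.01850475 -0.54945174]
 [ 0.01516579 -0.41307892 -0.91056895  0.10135381]
 [ 0.01136219  0.91068608 -0.41294282  0.9016149 ]
 [ 0.          0.          0.          1.        ]]
```

View pics/top0.png

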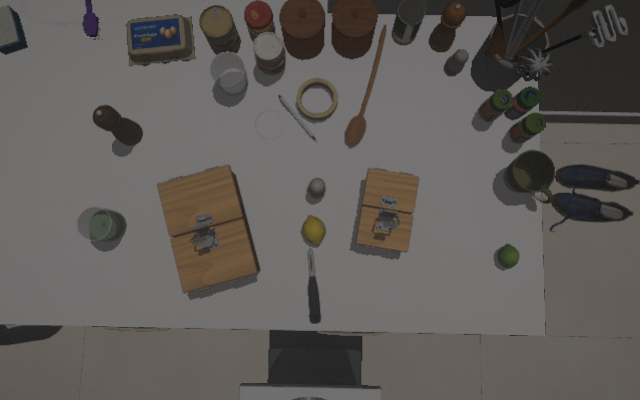

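View pics/side0.png

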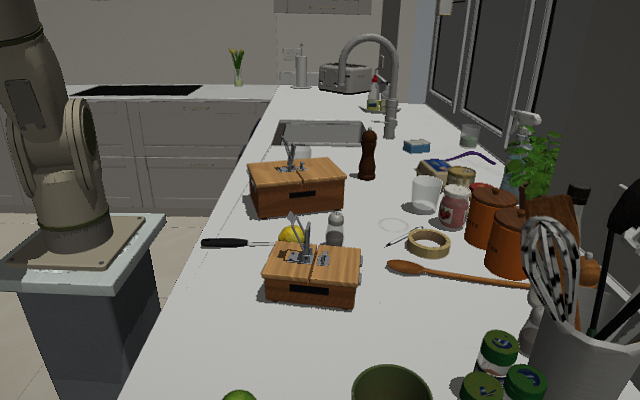

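The top view shows the large box at about px (207,228) and the small box at (388,210). In the side view the large box is at (295,185). I'll enlarge the large box in both.

```bash
python3 - <<'E'
import cv2
t=cv2.imread("pics/top0.png")[155:305,145:275];cv2.imwrite("pics/tc.png",cv2.resize(t,None,fx=4,fy=4,interpolation=cv2.INTER_CUBIC))
s=cv2.imread("pics/side0.png")[130:225,240:355];s=cv2.convertScaleAbs(s,alpha=1.3);cv2.imwrite("pics/sc.png",cv2.resize(s,None,fx=6,fy=6,interpolation=cv2.INTER_CUBIC))
E
```

```text
(no output)
```

View pics/tc.png

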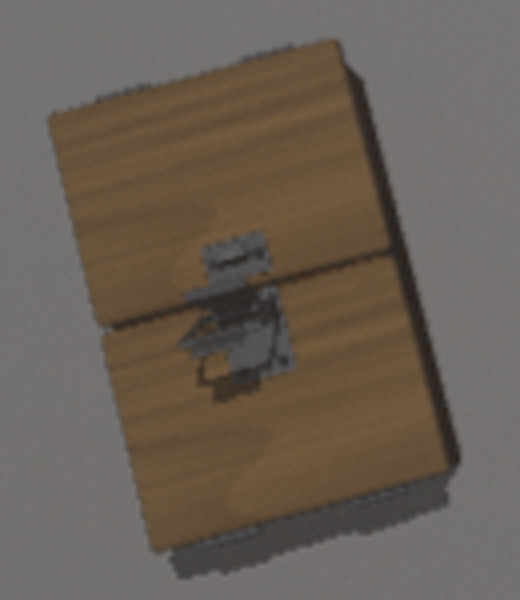

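View pics/sc.png

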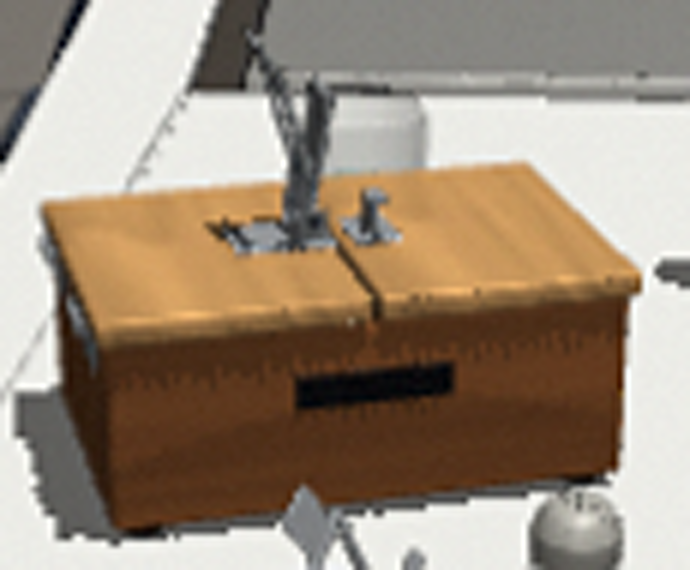

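The top crop shows lid corners at crop px (50,115), (338,40), (458,468), (152,552), with the keeper at (236,250) and the lever below it. So box +x points away from the robot. In the side crop, the bail tip is at (253,38), the lever end at (320,88) and the keeper top at (375,195).

```bash
cat > h.py <<'E'
from workcell import *
import numpy as np,cv2
from scipy.optimize import least_squares
K={}
def cam(n):
    c=camera(n);K[n]=c;return c
def proj(c,P):
    E=c["extrinsics"];R,_=cv2.Rodrigues(E[:3,:3])
    M=np.array([[c["fx"],0,c["cx"]],[0,c["fy"],c["cy"]],[0,0,1.]])
    return cv2.projectPoints(np.atleast_2d(P).astype(float),R,E[:3,3],M,np.array([c["k1"],0,0,0.]))[0][:,0]
def box2w(p,B):
    x,y,a=p;B=np.atleast_2d(B);c,s=np.cos(a),np.sin(a)
    return np.c_[x+c*B[:,0]-s*B[:,1],y+s*B[:,0]+c*B[:,1],B[:,2]]
E
python3 - <<'E'
from h import *
T=cam("top");S=cam("side")
cor=np.array([[.12,.08,.105],[.12,-.08,.105],[-.12,-.08,.105],[-.12,.08,.105]])
t=np.array([[50,115],[338,40],[458,468],[152,552]])/4+[145,155]
s=np.array([[527,163],[640,285],[105,340],[42,203]])/6+[240,130]
def f(p,w=(1,1)): return np.r_[w[0]*(proj(T,box2w(p,cor))-t).ravel(),w[1]*(proj(S,box2w(p,cor))-s).ravel()]
for w in((1,1),(1,0),(0,1)):
    r=least_squares(f,[.5,.2,.2],args=(w,));print(w,r.x,f(r.x).round(1))
    if w==(1,1):p=r.x
# tip angles: bail tip & lever end in side
def g(v):
    a=v[0];b=v[1]
    pin=np.array([-.012-.0042*np.cos(a)-.0196*np.sin(a),0,.117+.0196*np.cos(a)-.0042*np.sin(a)])
    lev=np.array([-.012-.059*np.sin(a),0,.117+.059*np.cos(a)])
    sl=a+b; bar=pin+.051*np.array([np.cos(sl),0,np.sin(sl)]);tab=pin+.051*np.array([np.cos(sl),0,np.sin(sl)])+.015*np.array([np.cos(sl+.26),0,np.sin(sl+.26)])
    return pin,lev,bar,tab
for a in(-.1,0,.1,.2):
  for d in (97,110,120):
    q=g([a,np.radians(d)-a]);print(a,d,((proj(S,box2w(p,np.array(q)))-[240,130])*6).round(0).tolist(), ((proj(T,box2w(p,np.array(q)))-[145,155])*4).round(0).tolist())
print(((proj(S,box2w(p,[.022,0,.123]))-[240,130])*6),((proj(T,box2w(p,[.022,0,.123]))-[145,155])*4))
E
```

```text
(1, 1) [0.49533357 0.22066672 0.29643195] [-0.1 -0.7  0.8 -1.9 -0.5 -0.   1.5  0.1 -0.4 -1.1  0.8 -2.4 -2.2 -2.6
 -1.2 -1. ]
(1, 0) [0.49400457 0.22147059 0.29453486] [-0.4 -0.2  0.5 -1.3 -1.   0.7  0.9  0.7 -0.8 -1.1  0.2 -2.5 -2.8 -2.7
 -1.6 -1.1]
(0, 1) [0.49793986 0.21000945 0.30596477] [ 4.5 -1.3  5.2 -3.2  5.1 -1.7  7.3 -0.9  0.2  0.   2.2 -1.  -1.3 -0.7
 -1.1  0.5]
-0.1 97 [[297.0, 167.0], [315.0, 81.0], [283.0, 57.0], [270.0, 26.0]] [[244.0, 311.0], [221.0, 290.0], [223.0, 317.0], [218.0, 327.0]]
-0.1 110 [[297.0, 167.0], [315.0, 81.0], [257.0, 65.0], [237.0, 38.0]] [[244.0, 311.0], [221.0, 290.0], [230.0, 340.0], [228.0, 356.0]]
-0.1 120 [[297.0, 167.0], [315.0, 81.0], [239.0, 74.0], [215.0, 52.0]] [[244.0, 311.0], [221.0, 290.0], [235.0, 356.0], [236.0, 377.0]]
0 97 [[293.0, 168.0], [302.0, 81.0], [278.0, 58.0], [265.0, 27.0]] [[245.0, 315.0], [224.0, 302.0], [224.0, 321.0], [220.0, 331.0]]
0 110 [[293.0, 168.0], [302.0, 81.0], [253.0, 66.0], [233.0, 39.0]] [[245.0, 315.0], [224.0, 302.0], [231.0, 344.0], [229.0, 360.0]]
0 120 [[293.0, 168.0], [302.0, 81.0], [235.0, 75.0], 
[... 247 characters left out ...]
83.0], [249.0, 67.0], [228.0, 41.0]] [[246.0, 318.0], [227.0, 314.0], [232.0, 348.0], [230.0, 364.0]]
0.1 120 [[289.0, 170.0], [289.0, 83.0], [230.0, 77.0], [206.0, 54.0]] [[246.0, 318.0], [227.0, 314.0], [238.0, 364.0], [238.0, 384.0]]
0.2 97 [[285.0, 171.0], [276.0, 86.0], [270.0, 61.0], [257.0, 31.0]] [[247.0, 322.0], [230.0, 325.0], [226.0, 329.0], [222.0, 339.0]]
0.2 110 [[285.0, 171.0], [276.0, 86.0], [244.0, 69.0], [224.0, 42.0]] [[247.0, 322.0], [230.0, 325.0], [233.0, 351.0], [231.0, 368.0]]
0.2 120 [[285.0, 171.0], [276.0, 86.0], [226.0, 79.0], [201.0, 56.0]] [[247.0, 322.0], [230.0, 325.0], [239.0, 368.0], [239.0, 388.0]]
[[376.45483416 190.28392664]] [[232.70482659 245.21200821]]
```

```bash
python3 -c "import workcell;print(workcell.tip_reach if hasattr(workcell,'tip_reach') else dir(workcell))"
U='{"slide":[0,0,0.12],"yaw":0}'
python3 -m inch '[{"slide":[0,0,0.04],"yaw":0},{"slide":[0,0,0.08],"yaw":0},{"slide":[0,0,0.12],"yaw":0},{"slide":[0.035,0.022,0.12],"yaw":0},{"slide":[0.07,0.044,0.12],"yaw":0},{"slide":[0.105,0.067,0.12],"yaw":0},{"slide":[0.14,0.089,0.12],"yaw":0},{"slide":[0.175,0.111,0.12],"yaw":0},{"slide":[0.21,0.133,0.12],"yaw":0},{"slide":[0.245,0.156,0.12],"yaw":0},{"slide":[0.28,0.178,0.12],"yaw":0},{"slide":[0.315,0.2,0.12],"yaw":0},{"slide":[0.315,0.2,0.12],"yaw":0}]' 255 20
```

```text
0.011
clock: 1.28
position: [0.5074, -0.3889, 0.3278]
ee_rot: [0.988, 0.156, 0.001, -0.002]
ft_force: [0.1, 0.8, 0.7]
grip_width: 0.0
grasp_force: 0.0
```

```bash
python3 -m inch '[{"slide":[-0.005,0.04,0],"yaw":0},{"slide":[-0.01,0.08,0],"yaw":0},{"slide":[-0.015,0.12,0],"yaw":0},{"slide":[-0.02,0.16,0],"yaw":0},{"slide":[-0.026,0.2,0],"yaw":0},{"slide":[-0.031,0.24,0],"yaw":0},{"slide":[-0.036,0.28,0],"yaw":0},{"slide":[-0.041,0.32,0],"yaw":0},{"slide":[-0.046,0.36,0],"yaw":0},{"slide":[-0.052,0.4,0],"yaw":0},{"slide":[-0.057,0.44,0],"yaw":0},{"slide":[-0.062,0.48,0],"yaw":0},{"slide":[-0.067,0.52,0],"yaw":0},{"slide":[-0.072,0.56,0],"yaw":0},{"slide":[-0.077,0.596,0],"yaw":0},{"slide":[-0.077,0.596,0],"yaw":0},{"slide":[-0.077,0.596,0],"yaw":0},{"slide":[-0.077,0.596,0],"yaw":0}]'; python3 -c "
from workcell import *;o=get_obs();print(o['position'],o['ee_rot'],o['joint_pos'])"
```

```text
clock: 2.78
position: [0.4233, 0.1985, 0.3288]
ee_rot: [0.989, 0.15, -0.0, 0.0]
ft_force: [0.0, 0.3, -0.3]
grip_width: 0.002
grasp_force: 0.0
[0.42328967 0.19850905 0.32875968] [ 9.88716831e-01  1.49796361e-01 -1.52877931e-04  2.36382086e-04] [ 0.2991437  -0.02415017 -0.80521552  1.61366072 -0.01707985  1.54512365
 -1.77555156]
```

```bash
python3 -m inch '[{"slide":[0,0,-0.04],"yaw":0},{"slide":[0,0,-0.08],"yaw":0},{"slide":[0,0,-0.11],"yaw":0},{"slide":[0,0,-0.13],"yaw":0},{"slide":[0,0,-0.13],"yaw":0},{"slide":[0,0,-0.13],"yaw":0}]'; python3 - <<'E'
from h import *
S=cam("side");o=get_obs();print(o['position'])
s=cv2.convertScaleAbs(S["frame"][100:200,230:350,::-1],alpha=1.3);cv2.imwrite("pics/s2.png",cv2.resize(s,None,fx=6,fy=6,interpolation=cv2.INTER_CUBIC))
p=(.4945,.221,.297)
c,s_=np.cos(.297),np.sin(.297)
t=o['position']+[0,0,-.011]
for dx in(-.011,.011):
  q=t+[dx*c,dx*s_,0];print(((proj(S,q)-[230,100])*6).round())
E
```

```text
clock: 3.28
position: [0.4233, 0.1977, 0.1989]
ee_rot: [0.989, 0.149, -0.001, 0.0]
ft_force: [0.1, -0.0, 0.7]
grip_width: -0.002
grasp_force: 0.0
[0.42396654 0.19841609 0.20006843]
[[193. 244.]]
[[244. 240.]]
```

View pics/s2.png

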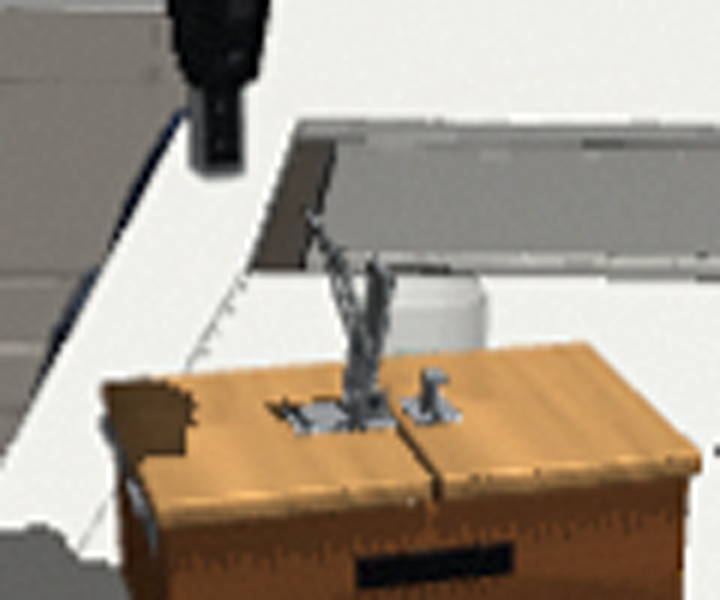

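The side crop shows the tip at (192–242,172), but it was predicted at row 242. That is about 30 mm too high, so I'll check with the top camera and a fresh side frame.

```bash
python3 - <<'E'
from h import *
T=cam("top");S=cam("side");o=get_obs();print(o['position'],o['clock'])
t=cv2.convertScaleAbs(T["frame"][155:305,145:275,::-1],alpha=1.8);t=cv2.resize(t,None,fx=4,fy=4,interpolation=cv2.INTER_CUBIC)
s=cv2.convertScaleAbs(S["frame"][100:200,230:310,::-1],alpha=1.3);s=cv2.resize(s,None,fx=3.5,fy=3.5,interpolation=cv2.INTER_CUBIC)
im=np.zeros((600,800,3),np.uint8);im[:,:520]=t;im[:350,520:]=s;cv2.imwrite("pics/c3.png",im)
for dz in(-.011,.02):print(dz,((proj(T,o['position']+[0,0,dz])-[145,155])*4).round(),((proj(S,o['position']+[0,0,dz])-[230,100])*3.5+[520,0]).round())
E
```

```text
[0.42432312 0.19905807 0.20070486] 3.4333
-0.011 [[249. 425.]] [[648. 140.]]
0.02 [[233. 425.]] [[647.  99.]]
```

View pics/c3.png

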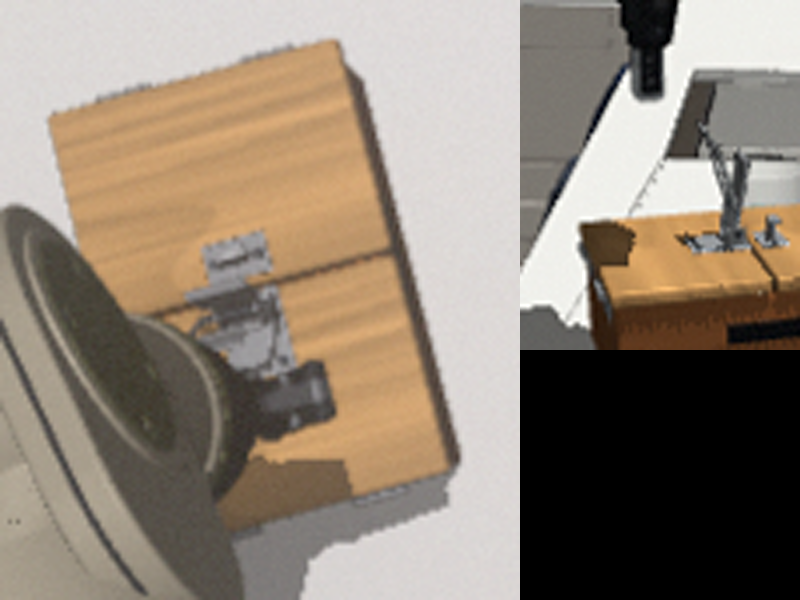

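```bash
python3 - <<'E'
from h import *
T=cam("top");S=cam("side");o=get_obs();P=o['position'];a=.3
X=np.array([np.cos(a),np.sin(a),0]);Y=np.array([-np.sin(a),np.cos(a),0])
for z in(.062,.092):
  for sx in(-.038,.038):
    q=P+X*sx-Y*.0425+[0,0,z];print(z,sx,((proj(T,q)-[145,155])*4).round(),((proj(S,q)-[230,100])*3.5+[520,0]).round())
print(P,o['joint_pos'])
E
```

```text
0.062 -0.038 [[325. 482.]] [[601.  57.]]
0.062 0.038 [[282. 317.]] [[711.  51.]]
0.092 -0.038 [[312. 484.]] [[599.  13.]]
0.092 0.038 [[267. 313.]] [[710.   8.]]
[0.42401206 0.19919075 0.20034203] [ 0.28350292  0.03840371 -0.82489799  1.83447277  0.03028476  1.27909882
 -1.82010722]
```

```bash
python3 - <<'E'
from h import *
S=cam("side");F=S["frame"].astype(int).sum(2)//3
for r in range(118,146,2):print(r,F[r,256:280:2])
print(get_obs()['position'])
E
```

```text
118 [ 91  87  56  55  29   8   8  51 186 183 181 183]
120 [ 93  55 132  61  27  19  10  50 187 184 182 193]
122 [ 65  27 199  74  39  18  12  67 186 184 184 137]
124 [ 27 162 189  70  36  16   9  59 180 183 186  97]
126 [ 53 189 187  92  46  24  23  70 180 186 196  60]
128 [163 186 183 170  91 100  99 142 185 183 134  46]
130 [191 182 183 183 186 188 186 185 182 186  93  51]
132 [185 182 183 183 183 184 183 183 184 196  48  50]
134 [182 183 184 183 183 182 183 183 181 112  46  49]
136 [182 184 183 182 184 183 183 184 184  87  48  49]
138 [183 183 184 183 182 184 184 182 195  49  49  50]
140 [183 183 183 184 183 184 182 183 121  45  50  50]
142 [183 183 183 183 183 183 183 186  75  50  50  51]
144 [182 183 183 183 182 183 183 168  41  44  45  45]
[0.42385032 0.19920028 0.2000701 ]
```

```bash
python3 -m inch '[{"slide":[-0.024,-0.007,0],"yaw":0},{"slide":[-0.024,-0.007,-0.03],"yaw":0},{"slide":[-0.024,-0.007,-0.06],"yaw":0},{"slide":[-0.024,-0.007,-0.075],"yaw":0},{"slide":[-0.024,-0.007,-0.075],"yaw":0},{"slide":[-0.024,-0.007,-0.075],"yaw":0}]'; python3 - <<'E'
from h import *
T=cam("top");S=cam("side");o=get_obs();print(o['position'],o['clock'])
t=cv2.convertScaleAbs(T["frame"][155:305,145:275,::-1],alpha=1.8);t=cv2.resize(t,None,fx=3,fy=3,interpolation=cv2.INTER_CUBIC)
s=cv2.convertScaleAbs(S["frame"][90:200,230:320,::-1],alpha=1.4);s=cv2.resize(s,None,fx=4.5,fy=4.5,interpolation=cv2.INTER_CUBIC)
im=np.zeros((500,800,3),np.uint8);im[:450,:390]=t;im[:495,391:796]=s;cv2.imwrite("pics/c4.png",im)
for dz in(-.011,.02):print(dz,((proj(S,o['position']+[0,0,dz])-[230,90])*4.5+[391,0]).round())
E
```

```text
clock: 4.08
position: [0.3992, 0.1922, 0.1244]
ee_rot: [0.989, 0.15, -0.0, -0.0]
ft_force: [0.6, 0.3, 0.6]
grip_width: -0.002
grasp_force: 0.0
[0.40008637 0.19258342 0.12541733] 4.1833
-0.011 [[517. 353.]]
0.02 [[514. 303.]]
```

View pics/c4.png

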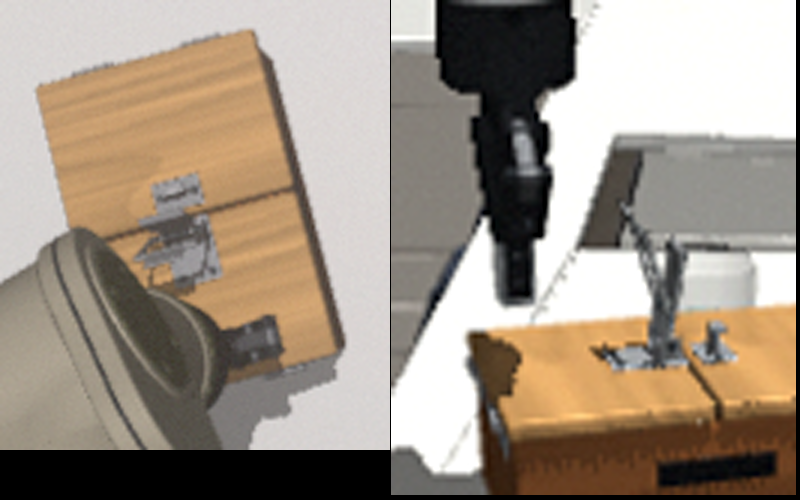

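The tip shows at row 303, again about 31 mm above nominal. The top view rules out a y offset. I'll probe the lid gently to get the true tip height.

```bash
python3 -m inch '[{"slide":[0,0,-0.003],"yaw":0},{"slide":[0,0,-0.005],"yaw":0},{"slide":[0,0,-0.007],"yaw":0},{"slide":[0,0,-0.008],"yaw":0},{"slide":[0,0,-0.009],"yaw":0},{"slide":[0,0,-0.01],"yaw":0},{"slide":[0,0,-0.01],"yaw":0}]'
```

```text
clock: 4.77
position: [0.3991, 0.192, 0.1138]
ee_rot: [0.989, 0.15, -0.0, 0.0]
ft_force: [-0.0, -0.5, -0.4]
grip_width: -0.001
grasp_force: 0.0
```

```bash
python3 -m inch '[{"slide":[0,0,-0.003],"yaw":0},{"slide":[0,0,-0.005],"yaw":0},{"slide":[0,0,-0.007],"yaw":0},{"slide":[0,0,-0.008],"yaw":0},{"slide":[0,0,-0.009],"yaw":0},{"slide":[0,0,-0.01],"yaw":0},{"slide":[0,0,-0.01],"yaw":0}]';python3 - <<'E'
from h import *
T=cam("top");S=cam("side");o=get_obs();print(o['position'],o['clock'],o['ft_force'])
F=S["frame"].astype(int).sum(2)//3
for r in range(140,176,2):print(r,F[r,250:274:2])
for dz in(-.011,.02):print(dz,proj(S,o['position']+[0,0,dz]))
E
```

```text
clock: 5.35
position: [0.3991, 0.192, 0.1038]
ee_rot: [0.989, 0.15, -0.0, 0.0]
ft_force: [-0.8, -0.4, -0.2]
grip_width: -0.0
grasp_force: 0.0
[0.39919649 0.19207705 0.10396439] 5.45 [0.27533363 0.54814101 0.06136827]
140 [ 38  11  10   9  13  24  20   1 172 185 185 124]
142 [117  11  11   6  16  21  15   0 180 184 189  75]
144 [101   9   7  11   9  15  11   0 190 185 169  42]
146 [171  34   9  11   9  11   9  29 188 188 171 180]
148 [190  29   8   9  11  34  10 108 188 148 158 186]
150 [188 113   5  12  12  11   2 153 174 169 186 186]
152 [186 138  36   7  11  10 162 186 151 162 185 184]
154 [185 139  69   8  21   9 174 160 176 185 186 184]
156 [185 167  63   7  12  10 177 143 179 185 185 184]
158 [185 166  63  14  10   8 115 145 185 184 184 185]
160 [186 185  61  11  19   9 151 189 188 187 188 188]
162 [192 183  61  14   9   9 122 134 123 128 123 114]
164 [ 33 109  73  43  55  66 105 115 112 112 119 116]
166 [ 40  41  46  52 114 112 116 114 111 112 117 119]
168 [ 38  44  46  44  44 107 114 113 109 111 117 118]
170 [ 39  42  46  47  48 100 123 118 114 115 118 118]
172 [ 41  44  46  44  45  69 127 127 123 122 118 117]
174 [ 44  43  43  43  41 125 125 127 127 124 120 118]
-0.011 [[257.84763722 176.25210688]]
0.02 [[257.3832251  165.13759091]]
```

```bash
python3 -m inch '[{"slide":[0,0,-0.004],"yaw":0},{"slide":[0,0,-0.008],"yaw":0},{"slide":[0,0,-0.011],"yaw":0},{"slide":[0,0,-0.013],"yaw":0},{"slide":[0,0,-0.014],"yaw":0},{"slide":[0,0,-0.015],"yaw":0},{"slide":[0,0,-0.016],"yaw":0},{"slide":[0,0,-0.016],"yaw":0}]';python3 - <<'E'
from h import *
o=get_obs();S=cam("side");print(o['position'],o['clock'],o['ft_force'])
F=S["frame"].astype(int).sum(2)//3
for r in range(154,180,2):print(r,F[r,250:274:2])
for dz in(-.011,.02):print(dz,proj(S,o['position']+[0,0,dz]))
E
```

```text
clock: 6.12
position: [0.3992, 0.192, 0.0878]
ee_rot: [0.989, 0.15, -0.0, 0.0]
ft_force: [0.4, -0.7, -0.3]
grip_width: -0.001
grasp_force: 0.0
[0.39916151 0.19203888 0.0878224 ] 6.1167 [ 0.39270816 -0.66791361 -0.27547863]
154 [190  40   8   8  13  23   8  46 180 186 185 185]
156 [187 120   5  11  11  12   5  81 181 184 186 185]
158 [185 168  46   9   8   5  88 144 186 185 185 184]
160 [186 185  63  14  14  10 152 189 187 188 188 190]
162 [193 186  62  15  13   9 123 134 124 128 123 113]
164 [ 34  38  69  21  12  12 101 113 111 113 118 117]
166 [ 41  42  67  18   9  12  96 114 110 114 117 118]
168 [ 38  44  65  17  11   5  94 114 110 111 117 118]
170 [ 40  44  65  51  61  59 108 117 116 115 117 118]
172 [ 41  42  45  54  53  45 128 127 124 122 118 117]
174 [ 44  45  42  44  45  70 127 128 125 123 119 118]
176 [ 41  43  42  43  45  95 121 126 126 124 121 119]
178 [ 36  37  42  40  38 103 117 122 126 126 124 122]
-0.011 [[258.07305842 181.94130521]]
0.02 [[257.61028433 170.96276993]]
```

```bash
python3 -m inch '[{"slide":[0,0,-0.001],"yaw":0},{"slide":[0,0,-0.002],"yaw":0},{"slide":[0,0,-0.003],"yaw":0},{"slide":[0,0,-0.0035],"yaw":0},{"slide":[0,0,-0.004],"yaw":0}]'
```

```text
clock: 6.58
position: [0.3992, 0.192, 0.0839]
ee_rot: [0.989, 0.15, -0.0, 0.0]
ft_force: [0.1, 0.5, -0.2]
grip_width: 0.0
grasp_force: 0.0
```

```bash
python3 -m inch '[{"slide":[0,0,-0.001],"yaw":0},{"slide":[0,0,-0.0015],"yaw":0},{"slide":[0,0,-0.002],"yaw":0},{"slide":[0,0,-0.0025],"yaw":0},{"slide":[0,0,-0.003],"yaw":0}]'
```

```text
clock: 7.0
position: [0.3993, 0.1921, 0.0825]
ee_rot: [0.989, 0.15, -0.0, 0.001]
ft_force: [-14.0, -7.5, 35.9]
grip_width: 0.002
grasp_force: 17.8
```

The lid contact is at TCP z ≈ 0.083, so the real tip is at TCP z + 0.022. Next: lift to tip z ≈ 0.188 and push the bail over.

```bash
python3 -m inch '[{"slide":[0,0,0.03],"yaw":0},{"slide":[0,0,0.06],"yaw":0},{"slide":[0,0,0.086],"yaw":0},{"slide":[0,0,0.086],"yaw":0},{"slide":[0.029,0.009,0.086],"yaw":0},{"slide":[0.04,0.012,0.086],"yaw":0},{"slide":[0.04,0.012,0.086],"yaw":0},{"slide":[0.04,0.012,0.086],"yaw":0}]';python3 - <<'E'
from h import *
o=get_obs();S=cam("side");print(o['position'],o['clock'],o['ft_force'])
s=cv2.convertScaleAbs(S["frame"][100:200,230:350,::-1],alpha=1.3);cv2.imwrite("pics/s5.png",cv2.resize(s,None,fx=6,fy=6,interpolation=cv2.INTER_CUBIC))
E
```

```text
clock: 7.67
position: [0.4388, 0.2042, 0.1663]
ee_rot: [0.989, 0.15, -0.001, -0.0]
ft_force: [-0.6, 0.3, 0.1]
grip_width: -0.003
grasp_force: 0.0
[0.43877337 0.20422218 0.16626587] 7.6667 [-0.60862981  0.30231105  0.09965045]
```

View pics/s5.png

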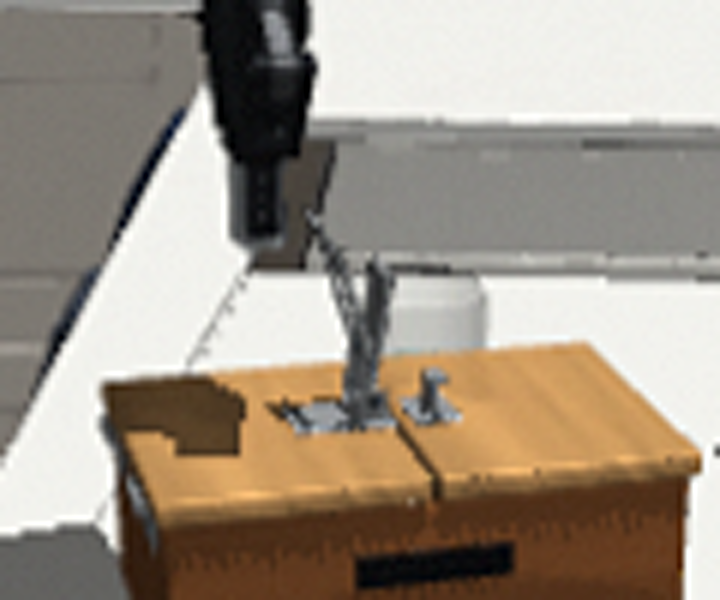

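The fingertip bottom is at (258,245), beside the tab end at (315,215) and above the lever end at (380,262). That is the right height, so I push forward.

```bash
python3 -m inch '[{"slide":[0.01,0.003,0],"yaw":0},{"slide":[0.017,0.005,0],"yaw":0},{"slide":[0.024,0.0075,0],"yaw":0},{"slide":[0.031,0.0095,0],"yaw":0},{"slide":[0.038,0.0115,0],"yaw":0},{"slide":[0.045,0.0135,0],"yaw":0},{"slide":[0.052,0.016,0],"yaw":0},{"slide":[0.059,0.018,0],"yaw":0},{"slide":[0.066,0.02,0],"yaw":0},{"slide":[0.073,0.022,0],"yaw":0},{"slide":[0.08,0.0245,0],"yaw":0},{"slide":[0.08,0.0245,0],"yaw":0},{"slide":[0.08,0.0245,0],"yaw":0}]';python3 - <<'E'
from h import *
o=get_obs();S=cam("side");print(o['position'],o['clock'],o['ft_force'])
s=cv2.convertScaleAbs(S["frame"][100:200,230:350,::-1],alpha=1.3);cv2.imwrite("pics/s6.png",cv2.resize(s,None,fx=6,fy=6,interpolation=cv2.INTER_CUBIC))
E
```

```text
clock: 8.8
position: [0.5192, 0.2288, 0.1667]
ee_rot: [0.989, 0.15, -0.0, -0.0]
ft_force: [-0.8, 0.4, -0.1]
grip_width: -0.003
grasp_force: 0.0
[0.5192455  0.22879149 0.16672397] 8.8 [-0.75999779  0.42135536 -0.06582679]
```

View pics/s6.png

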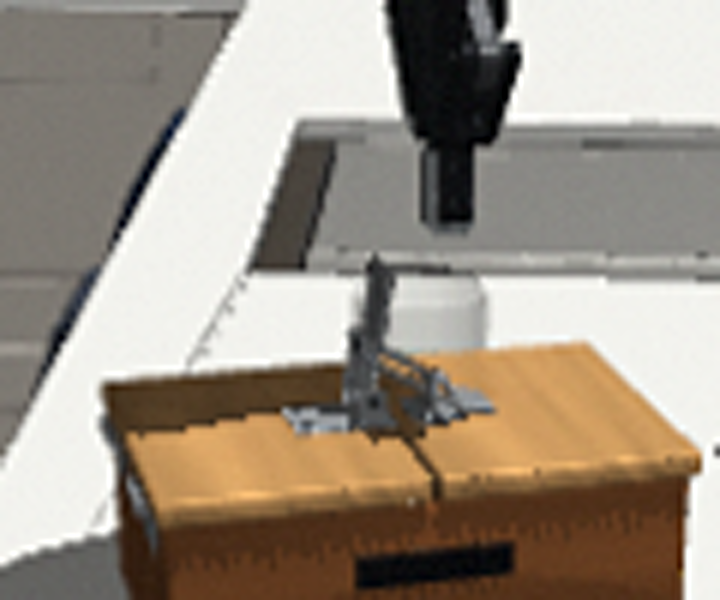

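The bail now lies down past the keeper, with its tab end at (485,402). The lever is still upright, its end at (378,262). The finger is on the lever's +x side, so I press the lever over along its arc.

```bash
python3 -m inch '[{"slide":[0,0,-0.012],"yaw":0},{"slide":[0,0,-0.022],"yaw":0},{"slide":[-0.01,-0.003,-0.022],"yaw":0},{"slide":[-0.019,-0.0058,-0.022],"yaw":0},{"slide":[-0.026,-0.008,-0.022],"yaw":0},{"slide":[-0.0333,-0.0102,-0.0223],"yaw":0},{"slide":[-0.0402,-0.0123,-0.024],"yaw":0},{"slide":[-0.0469,-0.0144,-0.0268],"yaw":0},{"slide":[-0.053,-0.0163,-0.0307],"yaw":0},{"slide":[-0.0587,-0.018,-0.0355],"yaw":0},{"slide":[-0.0635,-0.0194,-0.041],"yaw":0},{"slide":[-0.0675,-0.0207,-0.0472],"yaw":0},{"slide":[-0.0696,-0.0213,-0.0518],"yaw":0},{"slide":[-0.0713,-0.0218,-0.0564],"yaw":0},{"slide":[-0.0722,-0.0221,-0.06],"yaw":0},{"slide":[-0.0729,-0.0223,-0.0637],"yaw":0},{"slide":[-0.0729,-0.0223,-0.0637],"yaw":0}]'
```

```text
clock: 10.27
position: [0.4458, 0.206, 0.1023]
ee_rot: [0.989, 0.15, -0.001, 0.0]
ft_force: [0.3, -0.7, -0.2]
grip_width: -0.003
grasp_force: 0.0
```

```bash
python3 -m inch '[{"slide":[0,0,-0.002],"yaw":0},{"slide":[0,0,-0.004],"yaw":0},{"slide":[0,0,-0.005],"yaw":0},{"slide":[0,0,-0.0055],"yaw":0},{"slide":[0,0,-0.006],"yaw":0},{"slide":[0,0,-0.006],"yaw":0}]'
```

```text
clock: 10.77
position: [0.4463, 0.2062, 0.0972]
ee_rot: [0.989, 0.15, 0.0, 0.0]
ft_force: [-0.3, 0.1, -0.1]
grip_width: -0.002
grasp_force: 0.0
```

```bash
python3 -m inch '[{"slide":[0,0,-0.0005],"yaw":0},{"slide":[0,0,-0.001],"yaw":0},{"slide":[0,0,-0.0013],"yaw":0}]'
```

```text
clock: 11.02
position: [0.4464, 0.2063, 0.0965]
ee_rot: [0.989, 0.15, 0.0, 0.0]
ft_force: [-4.0, -2.3, 10.7]
grip_width: -0.001
grasp_force: 5.0
```

Contact came at tip z ≈ 0.119, which is exactly the flat lever's upper face. I'll lift clear and look.

```bash
python3 -m inch '[{"slide":[0,0,0.02],"yaw":0},{"slide":[0,0,0.06],"yaw":0},{"slide":[0,0,0.1],"yaw":0},{"slide":[0,0,0.14],"yaw":0},{"slide":[0,0,0.18],"yaw":0},{"slide":[0,-0.04,0.2],"yaw":0},{"slide":[0,-0.08,0.2],"yaw":0},{"slide":[0,-0.12,0.2],"yaw":0},{"slide":[0,-0.16,0.2],"yaw":0},{"slide":[0,-0.2,0.2],"yaw":0},{"slide":[0,-0.24,0.2],"yaw":0},{"slide":[0,-0.24,0.2],"yaw":0},{"slide":[0,-0.24,0.2],"yaw":0},{"slide":[0,-0.24,0.2],"yaw":0}]';python3 - <<'E'
from h import *
T=cam("top");S=cam("side")
t=cv2.convertScaleAbs(T["frame"][190:260,170:250,::-1],alpha=1.8);t=cv2.resize(t,None,fx=4.5,fy=4.5,interpolation=cv2.INTER_CUBIC)
s=cv2.convertScaleAbs(S["frame"][145:190,270:330,::-1],alpha=1.4);s=cv2.resize(s,None,fx=7,fy=7,interpolation=cv2.INTER_CUBIC)
im=np.zeros((590,790,3),np.uint8);im[:315,:360]=t;im[:315,365:785]=s
u=cv2.resize(S["frame"][140:310,240:500,::-1],None,fx=1.6,fy=1.6);im[318:318+u.shape[0],:u.shape[1]]=u
v=cv2.resize(T["frame"][160:260,340:440,::-1],None,fx=2.7,fy=2.7);im[318:588,430:700]=cv2.convertScaleAbs(v,alpha=1.8)
cv2.imwrite("pics/f.png",im)
p=(.4945,.221,.297);q=box2w(p,[[-.071,0,.119],[-.0316,0,.1128],[.022,0,.112],[.035,0,.116]])
print(((proj(T,q)-[170,190])*4.5).round().tolist(),((proj(S,q)-[270,145])*7+[365,0]).round().tolist())
E
```

```text
clock: 12.18
position: [0.4463, -0.033, 0.2959]
ee_rot: [0.989, 0.15, 0.0, -0.0]
ft_force: [-0.4, 0.1, 0.1]
grip_width: 0.003
grasp_force: 0.0
[[200.0, 315.0], [182.0, 233.0], [154.0, 122.0], [145.0, 95.0]] [[353.0, 147.0], [456.0, 154.0], [592.0, 144.0], [624.0, 131.0]]
```

View pics/f.png

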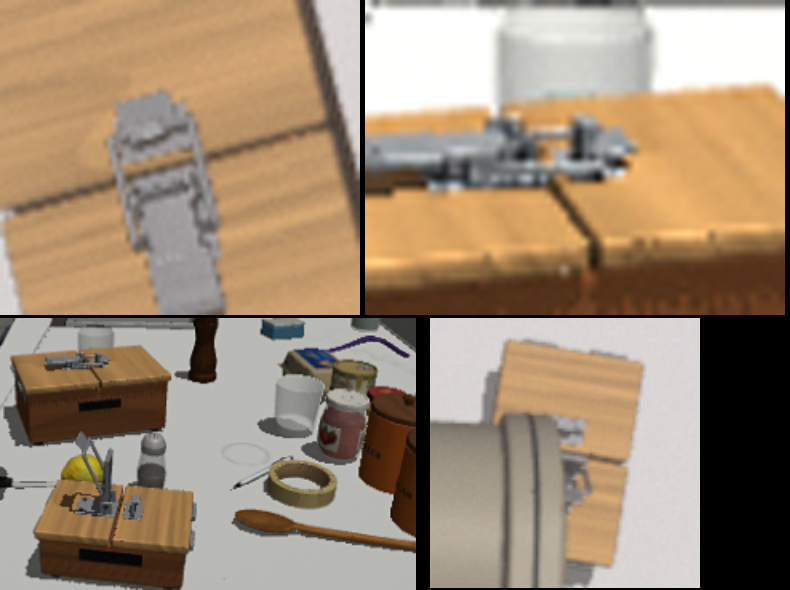

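The large latch's lever lies flat. The bail is level, its tab just past the keeper at side crop (625,140). The small box's latch is still open. I'm handing in.

```bash
python3 -c "
from workcell import *
print(hand_in())"
```

```text
the job is handed in; nothing more can be done
None
```

The large box's latch is closed: the bail is hooked behind the keeper and the lever lies flat. The small box's latch was left open, and I handed the job in at about 12 s of the 40 s allowed; no verdict was returned.

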